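Find which way a polisher's centre cap unscrews, and hold it off over the parts dish

TASK

The red centre cap of the upturned polisher has to come off, and nobody knows whether it undoes clockwise or anticlockwise: try one way and, if it stops short, the other, never forcing it against the stop, and when it is loose lift it straight up out of the hub. Carry it upright over the round steel parts dish and finish while still holding it there in the gripper, about a hand's breadth above the dish and touching nothing else. Never drop the cap, and leave the dish and the other things on the bench where they are.

Things in the scene. Friction and masses are not known exactly. Their poses are not given: they have to be found in the camera images.
- cap: Red screw cap (120 g) on the polisher's hub; z up. Origin: centre of the underside of its round flange, 64 mm across, 8 mm thick. On it stands a grip bar 44 mm long along the cap's x, 16 mm wide along y, its top 41 mm above the origin: grip it from above across the 16 mm. At the start the cap's x is within 7 degrees of the polisher's x.
- cap_grip (a point): Point in the grip bar of the cap, 28 mm above the cap's origin (13 mm under the bar's top). Axes as the cap's. From the place in line with the polisher's x, turning the right way frees the cap at about 60 degrees: lift it at 65 to 95; it stops near 100. Wrong way: a firm stop at about 16 degrees and it stays captive; a light twist (0.5 N m) is enough to feel it.
- cap_lug (a point): Middle of the steel cross lug under the cap, 14 mm below its origin: 42 mm long along the cap's y, 10 mm wide, 8 mm thick. It sits under two tabs in the hub with 2 mm of play up and down, 1 mm sideways, and turns freely within its range. Which way frees it (clockwise or anticlockwise) changes from start to start and cannot be seen.
- polisher: Yellow and black rotary polisher, pad side up in a cradle, fixed. Origin on the bench top under the hub's axis; z up; motor housing and handle point along its +x, to 325 mm from the axis, up to 132 mm high from 85 mm outward. The lime backing plate is 150 mm across, its top 115 mm above the bench.
- hub (a point): Centre of the mouth of the black hub in the middle of the lime plate: 62 mm across, its rim 135 mm above the bench, where the cap's flange rests. Axes as the polisher's.
- dish: Round steel parts dish, 120 mm across the rim, 28 mm high, standing empty on the bench to the left or the right of the polisher. Origin at the centre of its underside.
- bottle: White compound bottle with blue label and orange cap, 60 mm across, 160 mm high, on the other side from the dish; bystander. Origin at the centre of its underside.
- tin: Low round wax tin with green label, 80 mm across, 45 mm high; bystander. Origin at the centre of its underside.
- screwdriver: Screwdriver with orange handle, lying on the right of the bench; bystander.
- brush: Detailing brush with wooden handle, lying on the left of the bench; bystander.
- mug: Blue mug, 80 mm across, 90 mm high, at the back right; bystander. Origin at the centre of its underside.
- pad: Spare green polishing disc, 100 mm across, 22 mm thick, lying at the back left; bystander. Origin at the centre of its underside.
Not all that is in view belongs to the job. Several things have the shape of the cap; the one meant has the colours described above. There is more than one size of the dish; the one meant has the size given above.

How it is judged:
By the outcome, as a careful person would: the job done as asked, in the order asked, and still so for the second after the job is handed in, while the arm keeps its last pose, push and grip.
It also fails if it takes over 48 s, if anything falls off the work surface, if the arm or the gripper's body presses on something with over 40 N, if the wrist force passes 120 N, or if a joint passes its speed limit or range.

ROBOT

A 6-joint arm with a two-finger parallel gripper is mounted at the origin on the work surface. World frame = base frame: x ahead of the robot, y to its left, z up, the work surface at z = 0. Lengths are in m, angles in rad, forces in N, time in s.
With the tool pointing down it reaches from about 0.35 to 0.975 m from the base axis. Payload 4.9 kg.
Tool frame: the origin (TCP) lies at the very end of the fingers, on their centre line; the grasp point (between the pads) lies 19 mm behind it; z points along the fingers, y is the line along which they close (so a half turn about z gives the same grasp; the last joint's range is limited). The gripper opens to 85 mm and grips with 20 to 120 N. Pads are 22 mm wide; open, the fingers measure 114 mm over their backs; the gripper's body (76 mm by 85 mm) begins 54 mm behind the grasp point. The pads swing forward as they close: fully open they stand 13 mm farther back than shut.
Start: joints at [1.127, 0.053, 1.613, -0, 1.476, -0.119], TCP at [0.199, 0.592, 0.231] pointing down, gripper open.
Joint ranges: [-3.01, 3.01], [-1.01, 2.22], [0.06, 2.58], [-1.02, 4.17], [0.09, 2.62], [-3.14, 3.14]. Speed limits (rad/s): [2.57, 2.57, 3.14, 3.14, 3.14, 3.14].

INTERFACE

Orientations are given as a unit quaternion [w, x, y, z].
In Python, from plant import manip gives the robot as it stands.
- The arm moves only by the tool play_rows, never from a script. Its argument "series" is a list that holds one entry, the list of rows, each a list of 7 numbers: the shift along the world's x, y, z in m, then the turn, a rotation vector about the world's x, y, z in degrees, then the opening, from 0 (shut) to 1 (fully open). In form: [[[dx, dy, dz, rx, ry, rz, grip], ...]]. A call has 1 to 10 rows; each row shifts and turns the commanded pose from where the row before left it; what a row does not reach is not made up. A row lasts 1/10 s, in which the tool goes at most 50 mm and 8.59 degrees, less where a joint would pass 70% of its speed; a pose out of reach is approached as far as the arm can. A call with a gripper value outside its range is refused whole. The fingers move at their own pace and stop on an object; the grip force is fixed at half the most. Time passes only in rows, so rows that do not move let the fingers close. It gives the time, the measured TCP pose, the force, the opening and the grip force at its end, in the units of the state.
- manip.state(): the state, without advancing time (a new reading comes with each control period).
- manip.grab_frame(name): name is "scene" or "top" or "wrist"; returns a dict with "frame" (400x640x3 uint8, blue, green, red), "mtx" (3x3 intrinsics, pixels), "R" (3x3) and "t" (3): a world point X has camera coordinates R X + t. Camera axes: x right, y down, z forward; pixel columns grow to the right and rows downward; lengths in m; the calibration is good to about 2 mm. A picture is of the moment at which its call begins. There is no depth.
- manip.job_done(): hands the job in; it is judged then, once.
The state is a dict: "time": time; "joint_pos": joint angles; "joint_vel": joint speeds; "joint_efforts": joint torques, N m; "tool_pos": TCP position; "tool_rot": TCP orientation; "contact_force": force on the tool from outside, world axes, zero at the start; "ft_torque": the same for the moment, N m; "gripper_width": opening from 0.0 (shut) to 1.0 (fully open); "grasp_force": force on a finger pad.
Only numpy, scipy, OpenCV 4.12 (cv2) and the standard library are available. Lean on these libraries where they do the work, as an engineer would, in place of code of your own. Each camera call takes 0.05 s, during which the arm holds its last target. There are 200 camera calls.

## Working session

There is one attempt and no reset: what is moved stays moved. The work goes in short steps, Python scripts to look and compute and a tool call to move; the robot and the scene stay as the last step left them, time stands still between calls to the robot, and variables do not carry over. Pictures are saved under pics/ and viewed, at most 10 in all, crops included, and the job is handed in when it is done.

Besides the shell and the picture viewer there is one more tool, called after "Request:" as name([rows], argument=value, ...), one row to a line, values as JSON. play_rows: Moves the arm, as the interface text tells. Its arguments: {"type":"object","properties":{"series":{"type":"array"}},"required":["series"]}

```bash
mkdir -p pics
cat > h.py <<'E'
import numpy as np, cv2, json
from plant import manip
def grab(n,tag):
    f=manip.grab_frame(n); cv2.imwrite(f'pics/{tag}.png',f['frame'])
    json.dump({k:np.asarray(f[k]).tolist() for k in('mtx','R','t')},open(f'pics/{tag}.json','w')); return f
def load(tag):
    d=json.load(open(f'pics/{tag}.json')); return [np.array(d[k]) for k in('mtx','R','t')]
def onplane(tag,uv,z):
    K,R,t=load(tag); r=R.T@np.linalg.solve(K,[uv[0],uv[1],1]); c=-R.T@t
    return c+r*(z-c[2])/r[2]
def proj(tag,X):
    K,R,t=load(tag); p=K@(R@np.array(X)+t); return p[:2]/p[2]
E
python3 - <<'E'
from h import *
for n in('scene','top'): grab(n,n+'0')
s=cv2.imread('pics/top0.png'); t=cv2.imread('pics/scene0.png')
cv2.imwrite('pics/both0.png',cv2.resize(np.vstack([s,t]),(480,600)))
print(manip.state()); print(load('top0'))
E
```

```text
{'time': 0.1, 'joint_pos': array([ 1.12702279e+00,  5.32943327e-02,  1.61417377e+00,  1.86416227e-06,
        1.47598251e+00, -1.18959336e-01]), 'joint_vel': array([-7.20524195e-04,  2.12329040e-05, -3.69263021e-03, -1.67337570e-04,
        3.78382295e-04, -5.71227639e-04]), 'joint_efforts': array([ 2.47258968e-04, -3.94899273e+01, -3.71363997e+01, -7.02999660e-05,
        3.84012747e-03,  2.59977605e-05]), 'tool_pos': array([0.19918828, 0.59181248, 0.23017359]), 'tool_rot': array([-2.58838820e-04,  1.61694114e-01,  9.86840489e-01, -8.92188242e-04]), 'contact_force': array([0.58073574, 0.60875746, 0.07801278]), 'ft_torque': array([-0.04055142, -0.00916965, -0.07253768]), 'grasp_force': 0.0, 'gripper_width': 0.994871330483083}
[array([[414.68572033,   0.        , 313.71787729],
       [  0.        , 414.68572033, 199.41894308],
       [  0.        ,   0.        ,   1.        ]]), array([[-0.00357418, -0.99958244,  0.02867369],
       [-0.99699516,  0.00134316, -0.07745224],
       [ 0.07738138, -0.02886436, -0.99658365]]), array([-0.03457505,  0.50855568,  1.38832569])]
```

View pics/top0.png

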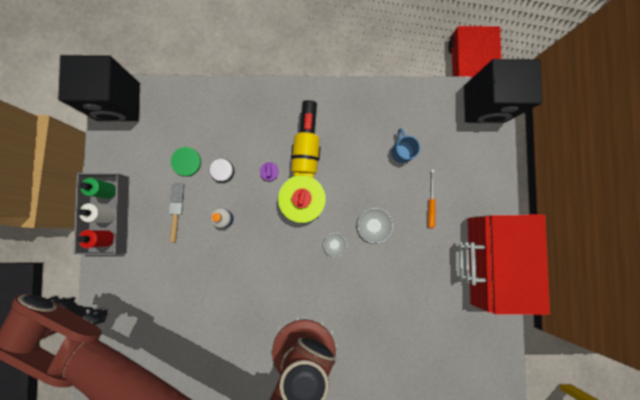

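View pics/scene0.png

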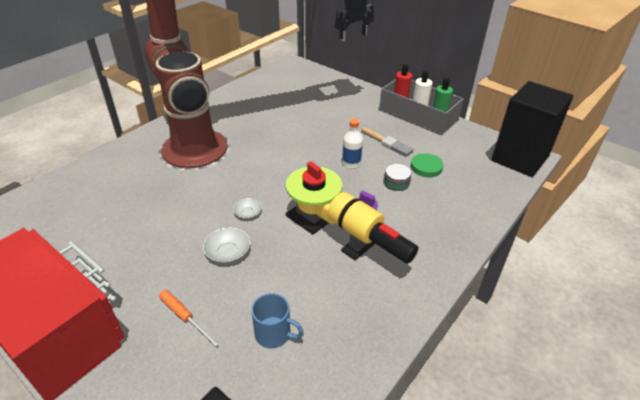

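The top picture shows two cap-shaped things: the red one on the lime plate at (301,199) and a purple one on the bench at (269,172). It also shows two dishes, a larger at (375,225) and a smaller at (334,244). I choose the red cap and the larger dish, and will check them in a crop.

Run:
```python
from h import *
im=cv2.imread('pics/top0.png')[90:260,260:400]
cv2.imwrite('pics/c1.png',cv2.resize(im[:, :],None,fx=3.5,fy=3.5,interpolation=cv2.INTER_CUBIC))
im=cv2.imread('pics/top0.png').astype(int); b,g,r=im[...,0],im[...,1],im[...,2]
m=(r>120)&(g<80)&(b<80); m[:170]=0;m[230:]=0;m[:,:270]=0;m[:,330:]=0
ys,xs=np.nonzero(m); print('red',xs.mean(),ys.mean(),len(xs))
m=(g>150)&(r>130)&(b<90); m[:165]=0;m[240:]=0;m[:,:265]=0;m[:,340:]=0
ys,xs=np.nonzero(m); (c,rr)=cv2.minEnclosingCircle(np.c_[xs,ys].astype(np.float32)); print('lime',c,rr)
print('plate centre',onplane('top0',c,.115), 'handle tip',onplane('top0',(309,101),.1))
for u in((375,225),(358,225),(392,225),(334,244),(323,244),(346,244)): print(u,onplane('top0',u,.028))
```

```text
red 299.955 198.28 200
lime (304.2894592285156, 192.92105102539062) 29.90495491027832
plate centre [ 0.52180486 -0.00326413  0.115     ] handle tip [ 0.82437792 -0.01926896  0.1       ]
(375, 225) [ 0.42096428 -0.24226789  0.028     ]
(358, 225) [ 0.42114386 -0.18467604  0.028     ]
(392, 225) [ 0.42078427 -0.29999568  0.028     ]
(334, 244) [ 0.35777425 -0.10313136  0.028     ]
(323, 244) [ 0.35793762 -0.06619291  0.028     ]
(346, 244) [ 0.35759575 -0.14349177  0.028     ]
```

View pics/c1.png

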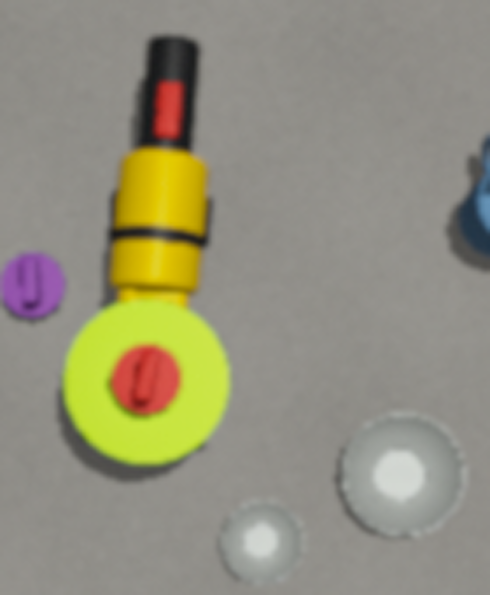

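The crop confirms the red cap sits in the hub, with its flange centre near (301.4,198.6) in the top picture. The lime plate centre is near (302,199). The large dish measures about 115–120 mm across, so it is the one meant. The purple cap and the small dish are decoys.

Run:
```python
from h import *
a=onplane('top0',(301.4,198.6),.143);p=onplane('top0',(302,199.1),.115);h=onplane('top0',(309.1,102),.1)
print(a,p,h,np.degrees(np.arctan2(*(h-p)[1::-1])))
```

```text
[0.50153155 0.00588875 0.143     ] [0.50217246 0.00401579 0.115     ] [ 0.82104632 -0.01958623  0.1       ] -4.233131144307914
```

Request:
play_rows([
  [[0,0,0.03,0,0,0,1],[0.01,-0.02,0.03,0,0,0,1],[0.02,-0.04,0.03,0,0,0,1],[0.02,-0.04,0.01,0,0,2,1],[0.02,-0.04,0,0,0,2,1],[0.02,-0.04,0,0,0,2,1],[0.02,-0.04,0,0,0,2,1],[0.02,-0.04,0,0,0,2,1],[0.02,-0.04,0,0,0,2,1],[0.02,-0.04,0,0,0,2,1]],
])

```text
time: 1.1
tool_pos: [0.3682, 0.2534, 0.3287]
tool_rot: [-0.0, 0.039, 0.999, -0.0]
contact_force: [0.3, 0.1, -0.4]
gripper_width: 1.003
grasp_force: 0.0
```

Request:
play_rows([
  [[0.02,-0.04,0,0,0,0,1],[0.02,-0.04,0,0,0,0,1],[0.02,-0.04,0,0,0,0,1],[0.02,-0.04,0,0,0,0,1],[0.02,-0.04,0,0,0,0,1],[0.02,-0.03,0,0,0,0,1],[0.014,-0.018,0,0,0,0,1],[0,0,0,0,0,0,1],[0,0,0,0,0,0,1]],
])

```text
time: 2.0
tool_pos: [0.5017, 0.0071, 0.3285]
tool_rot: [-0.001, 0.041, 0.999, 0.0]
contact_force: [0.3, 1.0, -0.2]
gripper_width: 1.001
grasp_force: 0.0
```

Run:
```python
from h import *
f=grab('wrist','w1'); s=manip.state(); print(s['time'],s['tool_pos'],s['tool_rot'],s['joint_pos'])
print(proj('w1',[.502,.004,.176]),proj('w1',[.502,.004,.135]))
```

```text
2.05 [0.50157278 0.00764544 0.32876859] [-4.91863287e-04  4.00805602e-02  9.99196307e-01  2.18380937e-04] [-1.33413847e-01 -2.84662689e-01  1.76298527e+00  3.44696058e-04
  1.66429022e+00 -1.62399556e+00]
[318.59419613 183.49486389] [318.99623509 174.54356559]
```

View pics/w1.png

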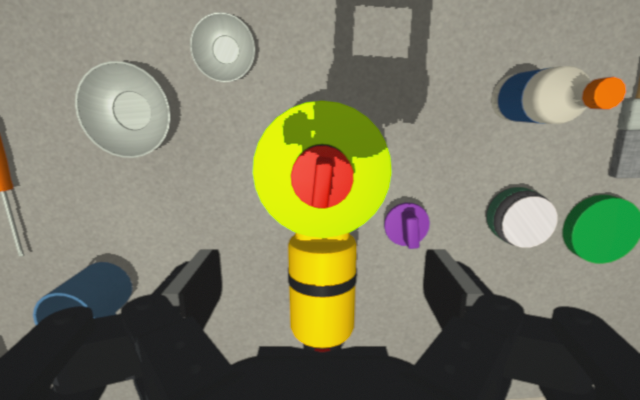

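The wrist picture shows the cap at about (322,176) on the plate centred near (322,169). The bar runs roughly along the polisher, and the larger dish is at (124,108). A closer crop will give the bar ends.

Run:
```python
from h import *
im=cv2.imread('pics/w1.png')[130:220,272:372]
cv2.imwrite('pics/c2.png',cv2.resize(im,None,fx=6,fy=6,interpolation=cv2.INTER_CUBIC))
```

```text
(no output)
```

View pics/c2.png

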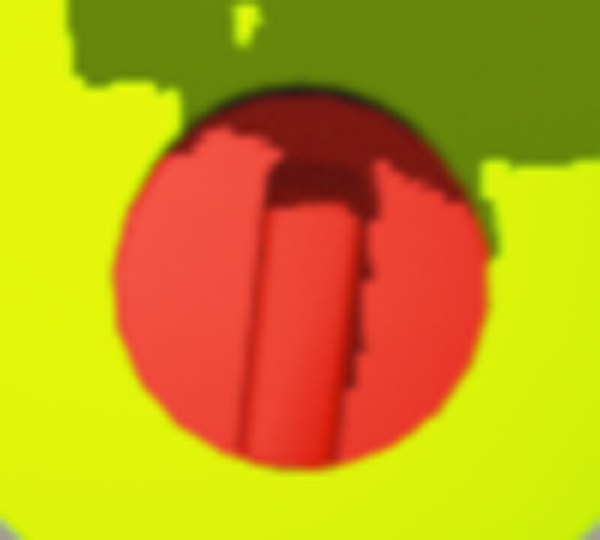

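The crop shows the flange centred at (302,278) with radius about 188. The bar's top centreline runs from about (320,165) to (290,462).

Run:
```python
from h import *
q=lambda x,y,z:onplane('w1',(272+x/6,130+y/6),z)
print('flange',q(302,278,.143),np.linalg.norm(q(114,278,.143)-q(490,278,.143)))
a=q(320,165,.176);b=q(290,462,.176);print(a,b,np.linalg.norm(a-b),np.degrees(np.arctan2(*(a-b)[1::-1])))
for e in(((268,205),(245,455)),((362,215),(335,462))):
  a,b=[q(*k,.176) for k in e];print(np.degrees(np.arctan2(*(b-a)[1::-1])),(a+b)/2)
# plate and dish
f=cv2.imread('pics/w1.png').astype(int)
for nm,us in(('plate',((253,169),(391,169),(322,102),(322,238))),):
  print(nm,[onplane('w1',u,.115) for u in us])
print('dish',onplane('w1',(124,108.5),.028), onplane('w1',(77,108),.028),onplane('w1',(170,108),.028))
print('handle',onplane('w1',(322,290),.12))
```

```text
flange [0.50247765 0.0073446  0.143     ] 0.06201170589941789
[0.47919254 0.01180318 0.176     ] [0.52401253 0.00378347 0.176     ] 0.045531821476508826 169.8553332609266
-9.988601214625765 [5.03417392e-01 3.97821665e-04 1.76000000e-01]
-10.266861350441188 [0.50579872 0.01399936 0.176     ]
plate [array([ 0.49436847, -0.0662573 ,  0.115     ]), array([0.50603341, 0.08064487, 0.115     ]), array([0.43156784, 0.01264455, 0.115     ]), array([0.57884085, 0.00093885, 0.115     ])]
dish [ 0.41860619 -0.2383006   0.028     ] [ 0.41328882 -0.29755785  0.028     ] [ 0.42261616 -0.18001844  0.028     ]
handle [ 0.64137986 -0.004031    0.12      ]
```

Request:
play_rows([
  [[0,0,-0.03,0,0,-2,1],[0,0,-0.03,0,0,-2,1],[0,0,-0.03,0,0,-1.5,1],[0,0,-0.03,0,0,0,1],[0,0,-0.025,0,0,0,1],[0,0,-0.02,0,0,0,1],[0,0,-0.01,0,0,0,1],[0,0,-0.006,0,0,0,1],[0,0,0,0,0,0,1],[0,0,0,0,0,0,1]],
])

```text
time: 3.05
tool_pos: [0.5027, 0.0073, 0.1494]
tool_rot: [0.001, 0.088, 0.996, -0.0]
contact_force: [-0.7, -0.3, 0.6]
gripper_width: 1.002
grasp_force: 0.0
```

Request:
play_rows([
  [[0,0,0,0,0,0,0.7],[0,0,0,0,0,0,0.5],[0,0,0,0,0,0,0.35],[0,0,0,0,0,0,0.25],[0,0,0,0,0,0,0.15],[0,0,0,0,0,0,0],[0,0,0,0,0,0,0],[0,0,0,0,0,0,0],[0,0,0,0,0,0,0]],
])

```text
time: 3.95
tool_pos: [0.5022, 0.007, 0.1485]
tool_rot: [0.0, 0.088, 0.996, -0.0]
contact_force: [0.2, -1.3, 1.8]
gripper_width: 0.174
grasp_force: 60.3
```

Run:
```python
from h import *
s=manip.state(); print({k:np.round(s[k],3) for k in s})
```

```text
{'time': np.float64(3.95), 'joint_pos': array([-0.134, -0.18 ,  1.976, -0.   ,  1.345, -1.528]), 'joint_vel': array([-0.001, -0.001, -0.002,  0.   ,  0.   ,  0.   ]), 'joint_efforts': array([ 5.7000e-01, -2.6468e+01, -3.4171e+01,  2.9300e-01, -1.6000e-02,
       -1.4000e-02]), 'tool_pos': array([0.502, 0.007, 0.148]), 'tool_rot': array([ 0.   ,  0.088,  0.996, -0.   ]), 'contact_force': array([ 0.18 , -1.296,  1.835]), 'ft_torque': array([-0.14 ,  0.052, -0.057]), 'grasp_force': np.float64(60.344), 'gripper_width': np.float64(0.174)}
```

Request:
play_rows([
  [[0,0,0,0,0,4,0],[0,0,0,0,0,4,0],[0,0,0,0,0,4,0],[0,0,0,0,0,4,0],[0,0,0,0,0,0,0]],
])

```text
time: 4.45
tool_pos: [0.5027, 0.0068, 0.1485]
tool_rot: [0.001, -0.051, 0.999, -0.0]
contact_force: [2.4, -1.0, 1.2]
gripper_width: 0.178
grasp_force: 60.2
```

```bash
cat > s.py <<'E'
from h import *
s=manip.state(); q=s['tool_rot']
print(s['time'].round(2),'F',s['contact_force'].round(2),'T',s['ft_torque'].round(3),'p',s['tool_pos'].round(4),'bar yaw',np.degrees(2*np.arctan2(q[2],q[1])).round(2)-90,'j6',s['joint_pos'][5].round(3),'g',s['gripper_width'].round(3),s['grasp_force'].round(1))
E
python3 s.py
```

```text
Traceback (most recent call last):
  File "s.py", line 3, in <module>
    print(s['time'].round(2),'F',s['contact_force'].round(2),'T',s['ft_torque'].round(3),'p',s['tool_pos'].round(4),'bar yaw',np.degrees(2*np.arctan2(q[2],q[1])).round(2)-90,'j6',s['joint_pos'][5].round(3),'g',s['gripper_width'].round(3),s['grasp_force'].round(1))
          ^^^^^^^^^^^^^^^
AttributeError: 'float' object has no attribute 'round'
```

```bash
sed -i 's/^s=.*/s={k:np.asarray(v) for k,v in manip.state().items()}; q=s["tool_rot"]/; s/np.arctan2(q\[2\],q\[1\])).round(2)-90/np.arctan2(q[2],q[1])).round(2)-180/' s.py; python3 s.py
```

```text
4.45 F [ 2.42 -0.98  1.19] T [-0.413 -0.384 -0.025] p [0.5027 0.0068 0.1485] bar yaw 5.8799999999999955 j6 -1.808 g 0.178 60.2
```

Request:
play_rows([
  [[0,0,0,0,0,1.5,0],[0,0,0,0,0,1.5,0],[0,0,0,0,0,0,0]],
])

```text
time: 4.75
tool_pos: [0.5026, 0.0068, 0.1485]
tool_rot: [0.001, -0.078, 0.997, -0.0]
contact_force: [4.4, -3.7, 1.8]
gripper_width: 0.174
grasp_force: 60.2
```

```bash
python3 s.py
```

```text
4.75 F [ 4.38 -3.67  1.8 ] T [-0.573 -0.773 -0.077] p [0.5026 0.0068 0.1485] bar yaw 8.900000000000006 j6 -1.86 g 0.174 60.2
```

Request:
play_rows([
  [[0,0,0,0,0,1.5,0],[0,0,0,0,0,0,0]],
])

```text
time: 4.95
tool_pos: [0.5026, 0.0069, 0.1485]
tool_rot: [0.001, -0.091, 0.996, -0.0]
contact_force: [5.0, -3.2, 1.0]
gripper_width: 0.175
grasp_force: 60.2
```

```bash
python3 s.py
```

```text
4.95 F [ 5.04 -3.24  1.05] T [-0.602 -0.813 -0.065] p [0.5026 0.0069 0.1485] bar yaw 10.430000000000007 j6 -1.887 g 0.175 60.2
```

Request:
play_rows([
  [[0.0005,-0.0004,0,0,0,1,0],[0,0,0,0,0,0,0]],
])

```text
time: 5.15
tool_pos: [0.5027, 0.0068, 0.1485]
tool_rot: [0.0, -0.1, 0.995, 0.0]
contact_force: [3.2, -2.1, 1.8]
gripper_width: 0.176
grasp_force: 60.4
```

```bash
python3 s.py
```

```text
5.15 F [ 3.2  -2.05  1.83] T [-0.374 -0.532 -0.007] p [0.5027 0.0068 0.1485] bar yaw 11.430000000000007 j6 -1.905 g 0.176 60.4
```

Request:
play_rows([
  [[0,0,0,0,0,1,0],[0,0,0,0,0,0,0]],
])

```text
time: 5.35
tool_pos: [0.5027, 0.0068, 0.1485]
tool_rot: [0.0, -0.108, 0.994, -0.0]
contact_force: [4.3, -1.4, 2.5]
gripper_width: 0.176
grasp_force: 60.5
```

```bash
python3 s.py
```

```text
5.35 F [ 4.28 -1.35  2.5 ] T [-0.395 -0.544 -0.059] p [0.5027 0.0068 0.1485] bar yaw 12.430000000000007 j6 -1.922 g 0.176 60.5
```

Request:
play_rows([
  [[0,0,0,0,0,1,0],[0,0,0,0,0,0,0]],
])

```text
time: 5.55
tool_pos: [0.5028, 0.0068, 0.1485]
tool_rot: [0.0, -0.117, 0.993, -0.0]
contact_force: [2.8, -1.7, 3.8]
gripper_width: 0.179
grasp_force: 60.5
```

```bash
python3 s.py
```

```text
5.55 F [ 2.78 -1.71  3.82] T [-0.304 -0.634  0.011] p [0.5028 0.0068 0.1485] bar yaw 13.430000000000007 j6 -1.94 g 0.179 60.5
```

Request:
play_rows([
  [[0.0003,-0.0002,0,0,0,1,0],[0,0,0,0,0,0,0]],
])

```text
time: 5.75
tool_pos: [0.5028, 0.0067, 0.1484]
tool_rot: [-0.0, -0.126, 0.992, 0.0]
contact_force: [2.3, -0.9, 5.2]
gripper_width: 0.178
grasp_force: 60.8
```

```bash
python3 s.py
```

```text
5.75 F [ 2.33 -0.88  5.16] T [-0.243 -0.348  0.052] p [0.5028 0.0067 0.1484] bar yaw 14.430000000000007 j6 -1.958 g 0.178 60.8
```

Request:
play_rows([
  [[0,0,0,0,0,1,0],[0,0,0,0,0,0,0]],
])

```text
time: 5.95
tool_pos: [0.5027, 0.0066, 0.1484]
tool_rot: [-0.0, -0.134, 0.991, 0.0]
contact_force: [2.2, -1.5, 5.2]
gripper_width: 0.177
grasp_force: 60.8
```

```bash
python3 s.py
```

```text
5.95 F [ 2.19 -1.52  5.22] T [-0.199 -0.34   0.037] p [0.5027 0.0066 0.1484] bar yaw 15.419999999999987 j6 -1.975 g 0.177 60.8
```

Request:
play_rows([
  [[0,0,0,0,0,1,0],[0,0,0,0,0,0,0]],
])

```text
time: 6.15
tool_pos: [0.5028, 0.0065, 0.1485]
tool_rot: [-0.0, -0.143, 0.99, -0.0]
contact_force: [2.5, -1.9, 4.5]
gripper_width: 0.179
grasp_force: 60.8
```

```bash
python3 s.py
```

```text
6.15 F [ 2.51 -1.91  4.46] T [-0.28  -0.353  0.02 ] p [0.5028 0.0065 0.1485] bar yaw 16.419999999999987 j6 -1.992 g 0.179 60.8
```

Request:
play_rows([
  [[0,0,0.0005,0,0,1.5,0],[0,0,0,0,0,1.5,0],[0,0,0,0,0,1,0],[0,0,0,0,0,0,0]],
])

```text
time: 6.55
tool_pos: [0.5029, 0.0063, 0.1485]
tool_rot: [0.0, -0.178, 0.984, -0.0]
contact_force: [3.4, -1.7, 1.6]
gripper_width: 0.177
grasp_force: 60.3
```

```bash
python3 s.py
```

```text
6.55 F [ 3.44 -1.67  1.59] T [-0.521 -0.775 -0.054] p [0.5029 0.0063 0.1485] bar yaw 20.44999999999999 j6 -2.063 g 0.177 60.3
```

Request:
play_rows([
  [[0,0,0,0,0,2,0],[0,0,0,0,0,2,0],[0,0,0,0,0,2,0],[0,0,0,0,0,0,0]],
])

```text
time: 6.95
tool_pos: [0.503, 0.0061, 0.1485]
tool_rot: [0.0, -0.229, 0.973, -0.001]
contact_force: [4.2, -3.5, 1.3]
gripper_width: 0.175
grasp_force: 60.2
```

```bash
python3 s.py
python3 - <<'E'
from h import *
f=grab('wrist','w2')['frame']
cv2.imwrite('pics/w2c.png',cv2.resize(f[80:400,170:470],None,fx=1.8,fy=1.8))
E
```

```text
6.95 F [ 4.19 -3.51  1.25] T [-0.635 -0.892 -0.03 ] p [0.503  0.0061 0.1485] bar yaw 26.47 j6 -2.168 g 0.175 60.2
```

View pics/w2c.png

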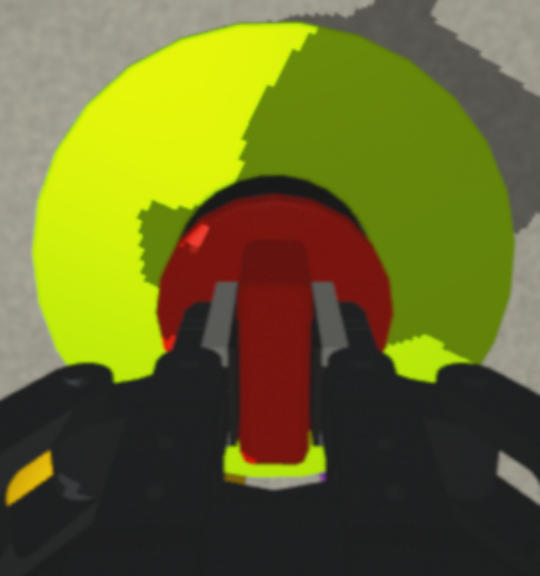

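The cap has turned with the fingers: the bar is at (275,350) in the crop, upright between the pads. Nothing stopped it at 16°, so anticlockwise is the right way, and I carry on.

Request:
play_rows([
  [[0.0004,-0.0003,0,0,0,3,0],[0,0,0,0,0,3,0],[0,0,0,0,0,3,0],[0,0,0,0,0,3,0],[0,0,0,0,0,3,0],[0,0,0,0,0,3,0],[0,0,0,0,0,3,0],[0,0,0,0,0,3,0],[0,0,0,0,0,0,0]],
])

```text
time: 7.9
tool_pos: [0.5036, 0.0067, 0.1485]
tool_rot: [0.001, -0.426, 0.904, 0.0]
contact_force: [5.1, -0.1, 1.2]
gripper_width: 0.175
grasp_force: 60.2
```

```bash
python3 s.py
```

```text
7.9 F [ 5.07 -0.13  1.18] T [-0.17  -1.03  -0.064] p [0.5036 0.0067 0.1485] bar yaw 50.49000000000001 j6 -2.588 g 0.175 60.2
```

Request:
play_rows([
  [[0.0006,0,0,0,0,3,0],[0,0,0,0,0,3,0],[0,0,0,0,0,3,0],[0,0,0,0,0,3,0],[0,0,0,0,0,3,0],[0,0,0,0,0,3,0],[0,0,0,0,0,3,0],[0,0,0,0,0,2.5,0],[0,0,0,0,0,0,0]],
])

```text
time: 8.8
tool_pos: [0.5041, 0.0064, 0.1485]
tool_rot: [0.001, -0.602, 0.799, -0.0]
contact_force: [5.9, -2.0, 0.7]
gripper_width: 0.175
grasp_force: 60.2
```

```bash
python3 s.py
```

```text
8.8 F [ 5.86 -2.01  0.74] T [-0.299 -0.977 -0.005] p [0.5041 0.0064 0.1485] bar yaw 73.99000000000001 j6 -2.998 g 0.175 60.2
```

Request:
play_rows([
  [[0.0006,-0.0003,0.001,0,0,0,0],[0,0,0.001,0,0,0,0],[0,0,0.001,0,0,0,0],[0,0,0.001,0,0,0,0],[0,0,0,0,0,0,0]],
])

```text
time: 9.3
tool_pos: [0.5035, 0.0057, 0.1506]
tool_rot: [-0.001, -0.601, 0.799, 0.0]
contact_force: [4.7, -2.0, -4.2]
gripper_width: 0.177
grasp_force: 59.5
```

```bash
python3 s.py
```

```text
9.3 F [ 4.69 -2.04 -4.24] T [-0.655 -1.037 -0.011] p [0.5035 0.0057 0.1506] bar yaw 73.94999999999999 j6 -2.997 g 0.177 59.5
```

Request:
play_rows([
  [[0,0,0.001,0,0,0,0],[0,0,0,0,0,0,0],[0,0,0,0,0,0,0]],
])

```text
time: 9.6
tool_pos: [0.5035, 0.0056, 0.1515]
tool_rot: [-0.001, -0.601, 0.799, 0.0]
contact_force: [5.1, -3.7, -3.8]
gripper_width: 0.179
grasp_force: 59.4
```

```bash
python3 s.py
```

```text
9.6 F [ 5.14 -3.74 -3.85] T [-0.697 -1.02  -0.008] p [0.5035 0.0056 0.1515] bar yaw 73.94999999999999 j6 -2.997 g 0.179 59.4
```

Request:
play_rows([
  [[0.0005,0,0.001,0,0,0,0],[0,-0.0003,0.001,0,0,0,0],[0,0,0.001,0,0,0,0],[0,0,0,0,0,0,0]],
])

```text
time: 10.0
tool_pos: [0.5038, 0.0057, 0.1554]
tool_rot: [-0.001, -0.601, 0.799, 0.001]
contact_force: [2.0, -2.7, -2.9]
gripper_width: 0.177
grasp_force: 59.7
```

```bash
python3 s.py
```

```text
10.0 F [ 2.02 -2.71 -2.88] T [-0.557 -0.431  0.025] p [0.5038 0.0057 0.1554] bar yaw 73.91999999999999 j6 -2.997 g 0.177 59.7
```

Request:
play_rows([
  [[0,-0.0003,0.003,0,0,0,0],[0,0,0.004,0,0,0,0],[0,0,0.005,0,0,0,0],[0,0,0.005,0,0,0,0],[0,0,0.006,0,0,0,0],[0,0,0.01,0,0,0,0],[0,0,0.015,0,0,0,0],[0,0,0.015,0,0,0,0],[0,0,0.015,0,0,0,0],[0,0,0.005,0,0,0,0]],
])

```text
time: 11.0
tool_pos: [0.5061, 0.0052, 0.243]
tool_rot: [0.002, -0.601, 0.799, -0.002]
contact_force: [0.9, 1.3, -1.2]
gripper_width: 0.171
grasp_force: 59.9
```

```bash
python3 s.py
python3 - <<'E'
from h import *
f=grab('scene','s2')['frame']
cv2.imwrite('pics/s2c.png',cv2.resize(f[80:290,180:460],None,fx=2.5,fy=2.5))
E
```

```text
11.0 F [ 0.89  1.29 -1.23] T [-0.031  0.011 -0.051] p [0.5061 0.0052 0.243 ] bar yaw 73.88999999999999 j6 -2.997 g 0.171 59.9
```

View pics/s2c.png

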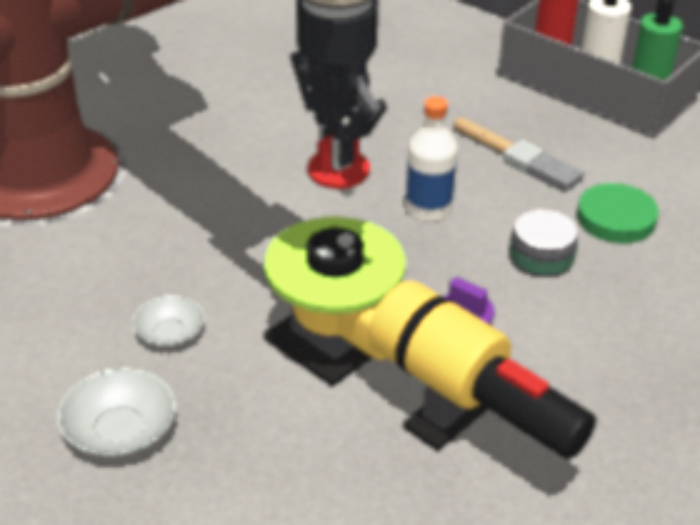

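The cap is out of the hub: it hangs upright in the gripper at (338,165) in the crop, and the hub at (335,248) is empty. I turn back while carrying it, so that joint 6 stays in range.

Request:
play_rows([
  [[0,-0.01,0,0,0,-5,0],[-0.01,-0.025,0,0,0,-6,0],[-0.01,-0.03,0,0,0,-6,0],[-0.012,-0.035,0,0,0,-6,0],[-0.012,-0.035,0,0,0,-6,0],[-0.012,-0.035,0,0,0,-6,0],[-0.012,-0.03,0,0,0,-5,0],[-0.01,-0.025,0,0,0,-5,0],[-0.008,-0.015,0,0,0,0,0],[0,-0.005,0,0,0,0,0]],
])

```text
time: 12.05
tool_pos: [0.4179, -0.2408, 0.2391]
tool_rot: [-0.0, -0.248, 0.969, 0.0]
contact_force: [0.2, -0.0, -1.1]
gripper_width: 0.179
grasp_force: 59.9
```

```bash
python3 s.py
```

```text
12.05 F [ 0.23 -0.02 -1.1 ] T [ 0.035 -0.013 -0.013] p [ 0.4179 -0.2408  0.2391] bar yaw 28.74000000000001 j6 -2.749 g 0.179 59.9
```

Now I lower to a TCP height of about 0.145, which leaves roughly 85 mm between the lug and the rim.

Request:
play_rows([
  [[0.002,0,-0.02,0,0,0,0],[0,0,-0.025,0,0,0,0],[0,0,-0.025,0,0,0,0],[0,0,-0.015,0,0,0,0],[0,0,-0.009,0,0,0,0],[0,0,0,0,0,0,0],[0,0,0,0,0,0,0],[0,0,0,0,0,0,0],[0,0,0,0,0,0,0]],
])

```text
time: 12.95
tool_pos: [0.4216, -0.2401, 0.147]
tool_rot: [0.001, -0.249, 0.968, -0.001]
contact_force: [0.5, 0.3, -1.3]
gripper_width: 0.173
grasp_force: 59.9
```

```bash
python3 s.py
python3 - <<'E'
from h import *
a=grab('scene','s3')['frame'][80:290,160:440];b=grab('top','t3')['frame'][120:330,220:500]
cv2.imwrite('pics/f3.png',cv2.resize(np.hstack([a,b]),(800,300)))
E
```

```text
12.95 F [ 0.49  0.27 -1.26] T [-0.054 -0.021  0.015] p [ 0.4216 -0.2401  0.147 ] bar yaw 28.889999999999986 j6 -2.746 g 0.173 59.9
```

View pics/f3.png

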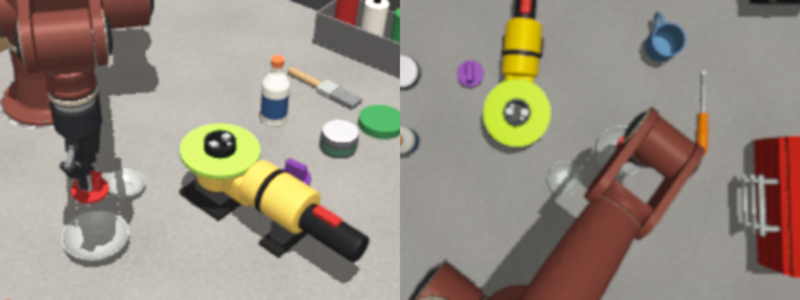

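The left half of the picture shows the cap held upright at (90,190) above the large dish at (95,238). The dishes and bystanders have not moved.

```bash
python3 -c "
from plant import manip
print(manip.job_done())"
```

```text
the job is handed in; nothing more can be done
None
```

The red cap undid anticlockwise, came straight up out of the hub, and is held upright about 85 mm above the rim of the 120 mm dish; the job was handed in at about 13 s with nothing else moved.

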